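# Hook the dropped spacer ring out from behind the polishing guard

### The job

A steel spacer ring has dropped under the fixed grille guard of the polishing motor, out of the gripper's reach. Take the hooked rod by its handle, reach it in through the guard's open side and draw the ring out with it until the ring lies flat on the bench in front of that open side, a couple of centimetres clear of the guard; then lay the rod down flat on the bench. Move the ring only with the rod, never with the gripper, and leave the solid disc that lies under the guard where it is.

Things in the scene. Friction and masses are not known exactly. Their poses are not given: they have to be found in the camera images.
- hook: Loose hooked rod, 190 g, its hook towards the guard, flat on the bench. Origin: handle's underside, at the place to grip (near the balance point); x along the rod to the hook, z up. Ribbed aluminium handle 22 wide, 22 high, x -85 to 35 mm; then a 6 mm steel rod, axis 6 mm above the underside, to x = 230, there turning square to +y: cross bar to y = 58, last bit bent back to a tip at x = 218, y = 68.
- ring: The dropped steel spacer ring with a clear hole, lying flat on the bench under the guard: outside diameter 40, hole 26, height 16 mm, about 90 g. Origin: centre of its underside.
- disc: Solid steel disc without a hole, lying flat under the guard, on the other side of it from the ring: diameter 40, height 16 mm, loose. Origin: centre of its underside. To be left alone (a nudge under 20 mm is forgiven).
- guard: Fixed grille of steel bars at 56 mm pitch along y, underside 90 mm up, on posts; polishing motor behind. Origin: on the bench under the grille's middle, z up. Grille spans x -140 to 140, y -85 to 85 mm. Open at y = -85 (a post at each corner); sheet wall at y = 85; a rail 45 mm up at x = -140 and 140. The bench before the open side is clear but for the rod.
There are look-alikes about, which are no part of the job. Leave any red or yellow look-alike of the ring alone.

How it is judged:
By the outcome, as a careful person would: the job done as asked, in the order asked, and still so for the second after the job is handed in, with the robot touching nothing.
It also fails if it takes over 45 s, if anything falls off the work surface, if the arm or the gripper's body presses on something with over 40 N, if the wrist force passes 120 N, or if a joint passes its speed limit or range.

### The arm

A 6-joint arm with a two-finger parallel gripper is mounted at the origin on the work surface. World frame = base frame: x ahead of the robot, y to its left, z up, the work surface at z = 0. Lengths are in m, angles in rad, forces in N, time in s.
With the tool pointing down it reaches from about 0.375 to 0.9 m from the base axis. Payload 3.1 kg.
Tool frame: the origin (TCP) lies midway between the tips of the shut fingers; the grasp point (between the pads) lies 19 mm behind it; z points along the fingers, y is the line along which they close (so a half turn about z gives the same grasp; the last joint's range is limited). The gripper opens to 85 mm and grips with 20 to 120 N. Pads are 22 mm wide; open, the fingers measure 114 mm over their backs; the gripper's body (76 mm by 85 mm) begins 54 mm behind the grasp point. The pads swing forward as they close: fully open they stand 13 mm farther back than shut.
Start: joints at [-1.411, 0.527, 1.433, -0, 1.181, -0.178], TCP at [0.207, -0.59, 0.231] pointing down, gripper open.
Joint ranges: [-3.08, 3.08], [-0.75, 2.2], [0.22, 2.44], [-1.43, 4.57], [0, 2.65], [-2.85, 2.85]. Speed limits (rad/s): [2.79, 2.79, 3.14, 3.14, 3.14, 3.14].

### API

Orientations are given as a unit quaternion [x, y, z, w].
In Python, from station import manip gives the robot as it stands. The module is installed in compiled form; this text tells all that it offers.
- The arm moves only by the tool apply_moves, never from a script. Its arguments are lists of equal length, an entry for each row: "claw": the gripper's target within -1 to 1 (fully open at 1, half-way at 0, shut at -1); "travel": the shift along the tool's x, y, z scaled (see below), a list of three; "turn": the turn, a rotation vector about the tool's x, y, z scaled (see below), a list of three. In form: {"claw": [claw, ...], "travel": [[dx, dy, dz], ...], "turn": [[rx, ry, rz], ...]}. A call has 1 to 5 rows; each row is the pose to reach, as a shift and turn from the pose commanded when the call began, along the tool's axes at that moment, turning the shorter way round; what a row does not reach only later rows make up. The controller multiplies each number of a shift by 800 mm and each number of a turn by 180 degrees. A row lasts 1/12 s, in which the tool goes at most 41.7 mm and 7.16 degrees, less where a joint would pass 70% of its speed; a pose out of reach is approached as far as the arm can. A call with a number of a shift or a turn outside -1 to 1 is refused whole. A call with a gripper value outside its range is refused whole. The fingers move at their own pace and stop on an object; "newtons" is the grip in N (left out, the last holds). Time passes only in rows, so rows that repeat a pose let the fingers close. It gives the time, the measured TCP pose, the force, the opening and the grip force at its end, in the units of the state.
- manip.sense(): the state, without advancing time (a new reading comes with each control period).
- manip.snapshot(name): name is "side" or "top"; returns a dict with "pixels" (480x640x3 uint8, red, green, blue), "depth" (480x640 float32, m along the optical axis (not along the pixel's ray), 0 where there is no reading), "intrinsics" (3x3 intrinsics, pixels), "R" (3x3) and "t" (3): a world point X has camera coordinates R X + t. Camera axes: x right, y down, z forward; pixel columns grow to the right and rows downward; lengths in m; the calibration is good to about 2 mm. A picture is of the moment at which its call begins.
- manip.sign_off(): hands the job in; it is judged then, once.
The state is a dict: "t": time; "q": joint angles; "qd": joint speeds; "tau": joint torques, N m; "tcp_pos": TCP position; "tool_rot": TCP orientation; "force": force on the tool from outside, world axes, zero at the start; "ft_torque": the same for the moment, N m; "finger_gap": opening from 0.0 (shut) to 1.0 (fully open); "gripper_force": force on a finger pad.
Only numpy, scipy, OpenCV 4.12 (cv2) and the standard library are available. Lean on these libraries where they do the work, as an engineer would, in place of code of your own. Each camera call takes 0.05 s, during which the arm holds its last target. There are 200 camera calls.

## Working session

There is one attempt and no reset: what is moved stays moved. The work goes in short steps, Python scripts to look and compute and a tool call to move; the robot and the scene stay as the last step left them, time stands still between calls to the robot, and variables do not carry over. Pictures are saved under pics/ and viewed, at most 10 in all, crops included, and the job is handed in when it is done.

Besides the shell and the picture viewer there is one more tool, called after ">>>" in YAML: its name, and indented under it one key for each argument. apply_moves: Moves the arm, as the interface text tells. Shifts and turns lie within -1 to 1; 1 stands for 800 mm of shift or 180 degrees of turn. Its arguments: {"type":"object","properties":{"claw":{"type":"array","items":{"type":"number"}},"travel":{"type":"array","items":{"type":"array","items":{"type":"number"}}},"turn":{"type":"array","items":{"type":"array","items":{"type":"number"}}},"newtons":{"type":"number"}},"required":["claw","travel","turn"]}

```bash
mkdir -p pics
cat > h.py <<'E'
import numpy as np, cv2
from station import manip
from scipy.spatial.transform import Rotation as Ro
def snap(n,f=None):
    s=manip.snapshot(n)
    if f: cv2.imwrite('pics/'+f,s['pixels'][:,:,::-1])
    return s
def ray(s,u,v,z):
    K,R,t=s['intrinsics'],s['R'],s['t']
    d=R.T@np.linalg.inv(K)@np.array([u,v,1.]); c=-R.T@t
    return c+d*(z-c[2])/d[2]
def dep(s,u,v):
    K,R,t=s['intrinsics'],s['R'],s['t']
    return R.T@(np.linalg.inv(K)@np.array([u,v,1.])*s['depth'][v,u]-t)
def proj(s,X):
    p=s['intrinsics']@(s['R']@np.array(X)+s['t']); return p[:2]/p[2]
E
python3 - <<'E'
from h import *
a=snap('top','top1.png');b=snap('side','side1.png')
np.savez('s1.npz',**{k+n:v for n,s in (('t',a),('s',b)) for k,v in s.items()})
for s in(a,b):print(-s['R'].T@s['t'],s['R'][2])
s=manip.sense();print(s)
E
```

```text
[0.47649583 0.07987131 1.0021587 ] [ 0.13162117 -0.00162425 -0.99129876]
[0.32153698 0.68412119 0.58034354] [ 0.30832683 -0.70208286 -0.64188334]
{'t': 0.1, 'q': array([-1.41152581e+00,  5.28391462e-01,  1.43380142e+00, -2.10467958e-06,
        1.18139859e+00, -1.78484882e-01]), 'qd': array([ 0.00037644, -0.00111617, -0.00366554,  0.00157401,  0.00031811,
        0.00046913]), 'tau': array([-9.04449644e-05, -4.43304241e+01, -1.78586823e+01, -1.94214208e-04,
        3.87554450e-03,  6.12571199e-06]), 'tcp_pos': array([ 0.20703648, -0.58901528,  0.23041159]), 'tool_rot': array([ 9.85773460e-01,  1.68076434e-01,  8.62825875e-06, -9.99374186e-04]), 'force': array([-0.71004204,  0.12843391,  0.28413071]), 'ft_torque': array([-0.01639058, -0.02496795, -0.01354417]), 'gripper_force': 0.0, 'finger_gap': 1.0028270775967112}
```

View pics/top1.png

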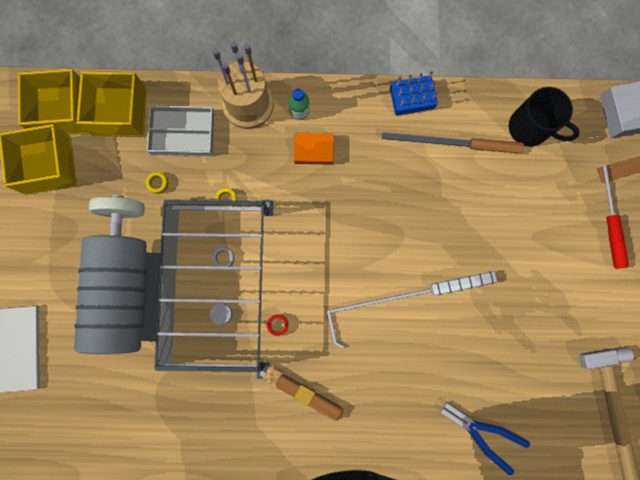

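View pics/side1.png

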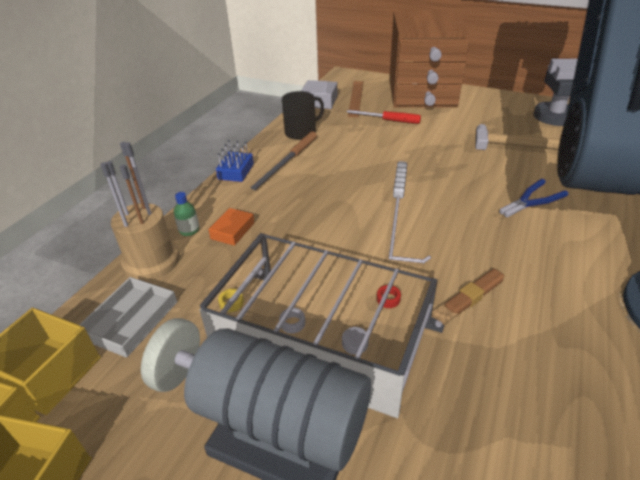

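Top view: the grey object at (223,257) shows a hole, while (220,314) is a solid grey disc. The red ring at (277,325) and the yellow rings at (226,197) and (157,183) are look-alikes. The guard's open side faces right (-y), at u≈265. The rod's handle is at (465,285) and its hook at (330,312), with the bar running to (340,347). The ring meant is the grey one with the hole at (223,257); I'll confirm it in a crop.

Run:
```python
from h import *
d=np.load('s1.npz');s={k:d[k+'t'] for k in('pixels','depth','intrinsics','R','t')}
P=s['pixels'];
cv2.imwrite('pics/crop1.png',np.vstack([cv2.resize(P[180:390,140:350,::-1],(590,590),interpolation=cv2.INTER_CUBIC)]))
cv2.imwrite('pics/crop2.png',cv2.resize(P[250:370,310:510,::-1],(800,480),interpolation=cv2.INTER_CUBIC))
f=lambda u,v,z:np.round(ray(s,u,v,z)[:2],3)
print('ring',f(223,257,.016),'disc',f(220,314,.016),'red',f(277,325,.016),'yel',f(226,197,.016))
for u,v in((165,203),(267,204),(263,368),(157,368)):print('guard',f(u,v,.095),np.round(dep(s,u,v),3))
m=np.abs(P.astype(int)-P.mean(2,keepdims=True)).max(2)<14
sub=np.zeros_like(m);sub[255:360,322:510]=1
n,l,st,c=cv2.connectedComponentsWithStats((m&sub&(P.mean(2)>95)).astype(np.uint8))
for i in range(1,n):
  if st[i,4]>25:print(st[i],c[i])
```

```text
ring [0.577 0.252] disc [0.473 0.253] red [0.455 0.148] yel [0.691 0.251]
guard [0.661 0.342] [0.661 0.342 0.095]
guard [0.663 0.166] [0.681 0.175 0.008]
guard [0.386 0.164] [0.381 0.168 0.05 ]
guard [0.382 0.339] [0.383 0.338 0.1  ]
[ 327  271  171   77 1229] [426.67371847 292.89340928]
```

View pics/crop1.png

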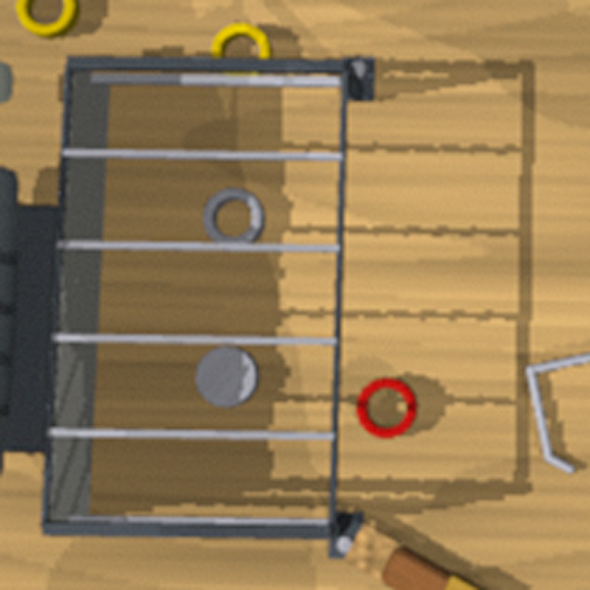

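View pics/crop2.png

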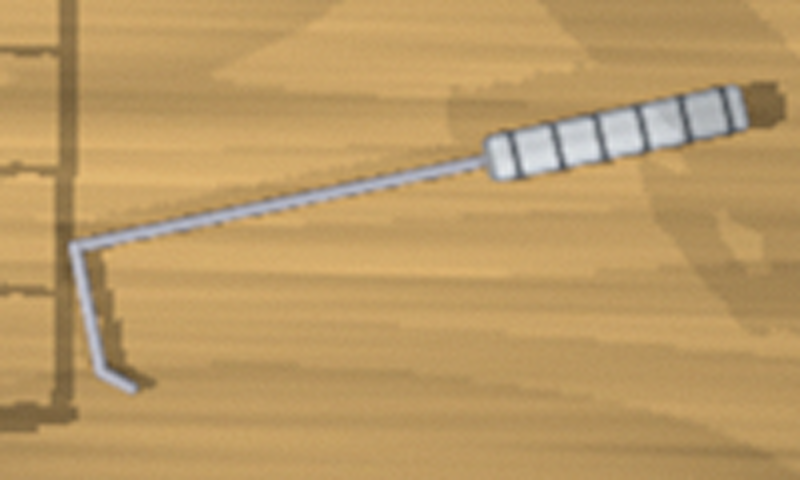

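The crop confirms it: the grey annulus with a see-through hole is the ring, and the disc is solid. In the second crop the handle's ends are at full-image (432.8,289.8) and (495.3,276.5), and the elbow is at (328.5,311.3).

```bash
cat >> h.py <<'E'
def plan(pos,yaw,):
    """move numbers from current pose to TCP pos with tool x at yaw(deg), tool down"""
    s=manip.sense();C=Ro.from_quat(s['tool_rot'])
    c,q=np.cos(np.radians(yaw)),np.sin(np.radians(yaw))
    T=Ro.from_matrix(np.array([[c,q,0],[q,-c,0],[0,0,-1]]))
    print('t',round(s['t'],2),'tcp',s['tcp_pos'].round(4),'gap',round(s['finger_gap'],3),'gf',s['gripper_force'],'F',s['force'].round(1))
    print('travel',(C.inv().apply(np.array(pos)-s['tcp_pos'])/.8).round(4),'turn',((C.inv()*T).as_rotvec()/np.pi).round(4))
E
python3 - <<'E'
from h import *
d=np.load('s1.npz');s={k:d[k+'t'] for k in('pixels','depth','intrinsics','R','t')}
a=ray(s,495.25,276.5,.022);b=ray(s,432.75,289.75,.022);e=ray(s,328.5,311.25,.006)
print(a,b,e,np.linalg.norm(b-a),np.linalg.norm(e[:2]-b[:2]))
u=(e-a)[:2];u/=np.linalg.norm(u);g=(e[:2]-.23*u+b[:2]-.035*u+a[:2]+.085*u)/3
yaw=np.degrees(np.arctan2(u[1],u[0]));print(u,g,yaw)
for z in(.12,.003):
  plan([*g,z],yaw);plan([*g,z],yaw-180)
E
```

```text
[ 0.55162149 -0.25005835  0.022     ] [ 0.52488384 -0.1350866   0.022     ] [0.48190156 0.05437817 0.006     ] 0.11803984280471264 0.1942791228546613
[-0.22323388  0.97476491] [ 0.532863   -0.16874149] 102.89904579590126
t 0.1 tcp [ 0.207  -0.589   0.2304] gap 1.003 gf 0.0 F [-0.7  0.1  0.3]
travel [ 0.5583 -0.3604  0.1389] turn [-4.000e-04 -5.000e-04 -4.642e-01]
t 0.1 tcp [ 0.207  -0.589   0.2304] gap 1.003 gf 0.0 F [-0.7  0.1  0.3]
travel [ 0.5583 -0.3604  0.1389] turn [-6.000e-04  4.000e-04  5.358e-01]
t 0.1 tcp [ 0.207  -0.589   0.2304] gap 1.003 gf 0.0 F [-0.7  0.1  0.3]
travel [ 0.5583 -0.3601  0.2852] turn [-4.000e-04 -5.000e-04 -4.642e-01]
t 0.1 tcp [ 0.207  -0.589   0.2304] gap 1.003 gf 0.0 F [-0.7  0.1  0.3]
travel [ 0.5583 -0.3601  0.2852] turn [-6.000e-04  4.000e-04  5.358e-01]
```

>>> apply_moves:
  claw: [1,1,1,1,1]
  travel:
    - [0.186,-0.12,0.046]
    - [0.186,-0.12,0.046]
    - [0.186,-0.12,0.046]
    - [0.186,-0.12,0.046]
    - [0.186,-0.12,0.046]
  turn:
    - [0,0,0]
    - [0,0,0]
    - [0,0,0]
    - [0,0,0]
    - [0,0,0]
  newtons: 60

```text
t: 0.52
tcp_pos: [0.3172, -0.4433, 0.1927]
tool_rot: [0.986, 0.17, -0.0, -0.004]
force: [0.3, -0.2, 0.1]
finger_gap: 1.001
gripper_force: 0.0
```

>>> apply_moves:
  claw: [1,1,1,1,1]
  travel:
    - [0.186,-0.12,0.046]
    - [0.186,-0.12,0.046]
    - [0.186,-0.12,0.046]
    - [0.186,-0.12,0.046]
    - [0.186,-0.12,0.046]
  turn:
    - [0,0,-0.19]
    - [0,0,-0.19]
    - [0,0,-0.19]
    - [0,0,-0.19]
    - [0,0,-0.19]

```text
t: 0.93
tcp_pos: [0.4255, -0.3049, 0.1564]
tool_rot: [0.891, 0.455, 0.0, -0.002]
force: [-0.5, 0.2, 0.7]
finger_gap: 0.999
gripper_force: 0.0
```

```bash
python3 -c "
from h import *
plan([.533,-.169,.1],102.9)"
```

```text
t 0.93 tcp [ 0.4255 -0.3049  0.1564] gap 0.999 gf 0.0 F [-0.5  0.2  0.7]
travel [0.2163 0.0094 0.0709] turn [-0.0009 -0.0012 -0.2712]
```

>>> apply_moves:
  claw: [1,1,1,1,1]
  travel:
    - [0.214,0.009,0.07]
    - [0.214,0.009,0.07]
    - [0.214,0.009,0.07]
    - [0.214,0.009,0.07]
    - [0.214,0.009,0.07]
  turn:
    - [0,0,-0.19]
    - [0,0,-0.19]
    - [0,0,-0.19]
    - [0,0,-0.19]
    - [0,0,-0.19]

```text
t: 1.35
tcp_pos: [0.5335, -0.1722, 0.0998]
tool_rot: [0.718, 0.696, 0.0, -0.001]
force: [0.6, -0.2, 0.3]
finger_gap: 1.004
gripper_force: 0.0
```

>>> apply_moves:
  claw: [1,1,1,1]
  travel:
    - [0,0,0]
    - [0,0,0]
    - [0,0,0]
    - [0,0,0]
  turn:
    - [0,0,-0.08]
    - [0,0,-0.08]
    - [0,0,-0.08]
    - [0,0,-0.08]

```text
t: 1.68
tcp_pos: [0.5319, -0.1765, 0.1015]
tool_rot: [0.629, 0.777, -0.0, -0.0]
force: [-0.0, 0.1, -0.1]
finger_gap: 0.998
gripper_force: 0.0
```

```bash
python3 -c "
from h import *
s=snap('top','top2.png');P=s['pixels']
plan([.533,-.169,.003],102.9)"
```

```text
t 1.73 tcp [ 0.5318 -0.1767  0.1016] gap 0.999 gf 0.0 F [ 1.4 -0.1 -0.6]
travel [0.0091 0.0035 0.1233] turn [-0.     -0.     -0.0052]
```

>>> apply_moves:
  claw: [1,1,1,1,1]
  travel:
    - [0.009,0.0035,0.04]
    - [0.009,0.0035,0.075]
    - [0.009,0.0035,0.105]
    - [0.009,0.0035,0.105]
    - [0.009,0.0035,0.105]
  turn:
    - [0,0,-0.005]
    - [0,0,-0.005]
    - [0,0,-0.005]
    - [0,0,-0.005]
    - [0,0,-0.005]

```text
t: 2.15
tcp_pos: [0.5321, -0.1688, 0.0169]
tool_rot: [0.623, 0.782, -0.0, -0.001]
force: [-0.6, -0.8, 0.0]
finger_gap: 0.997
gripper_force: 0.0
```

```bash
python3 -c "
from h import *
plan([.533,-.169,.003],102.9)"
```

```text
t 2.15 tcp [ 0.5321 -0.1688  0.0169] gap 0.997 gf 0.0 F [-0.6 -0.8  0. ]
travel [-0.0005  0.0011  0.0174] turn [-0.0007 -0.0006  0.0002]
```

>>> apply_moves:
  claw: [1,1,-1,-1,-1]
  travel:
    - [0,0.001,0.017]
    - [0,0.001,0.017]
    - [0,0.001,0.017]
    - [0,0.001,0.017]
    - [0,0.001,0.017]
  turn:
    - [0,0,0]
    - [0,0,0]
    - [0,0,0]
    - [0,0,0]
    - [0,0,0]
  newtons: 70

```text
t: 2.57
tcp_pos: [0.5345, -0.1691, 0.0055]
tool_rot: [0.622, 0.783, 0.0, 0.001]
force: [-0.3, -0.3, -0.2]
finger_gap: 0.604
gripper_force: 0.0
```

>>> apply_moves:
  claw: [-1,-1,-1,-1,-1]
  travel:
    - [0,0,0]
    - [0,0,0]
    - [0,0,0]
    - [0,0,0]
    - [0,0,0]
  turn:
    - [0,0,0]
    - [0,0,0]
    - [0,0,0]
    - [0,0,0]
    - [0,0,0]

```text
t: 2.98
tcp_pos: [0.5342, -0.1688, 0.005]
tool_rot: [0.622, 0.783, 0.0, 0.001]
force: [-0.1, 0.9, 5.7]
finger_gap: 0.237
gripper_force: 70.8
```

>>> apply_moves:
  claw: [-1,-1,-1,-1,-1]
  travel:
    - [0,0,-0.02]
    - [0,0,-0.045]
    - [0,0,-0.045]
    - [0,0,-0.045]
    - [0,0,-0.045]
  turn:
    - [0,0,0]
    - [0,0,0]
    - [0,0,0.03]
    - [0,0,0.06]
    - [0,0,0.07]

```text
t: 3.4
tcp_pos: [0.5338, -0.1686, 0.0404]
tool_rot: [0.706, 0.709, 0.0, 0.0]
force: [-0.1, -0.1, -0.9]
finger_gap: 0.24
gripper_force: 69.8
```

```bash
python3 -c "
from h import *
plan([.612,-.169,.041],90)"
```

```text
t 3.4 tcp [ 0.5338 -0.1686  0.0404] gap 0.24 gf 69.77498173713684 F [-0.1 -0.1 -0.9]
travel [-0.001   0.0978 -0.0008] turn [0.0001 0.0001 0.0014]
```

>>> apply_moves:
  claw: [-1,-1,-1,-1,-1]
  travel:
    - [0,0.03,0]
    - [0,0.06,0]
    - [0,0.098,0]
    - [0,0.098,0]
    - [0,0.098,0]
  turn:
    - [0,0,0]
    - [0,0,0]
    - [0,0,0]
    - [0,0,0]
    - [0,0,0]

```text
t: 3.82
tcp_pos: [0.6136, -0.168, 0.0398]
tool_rot: [0.704, 0.71, 0.0, 0.001]
force: [-1.2, 0.6, -2.4]
finger_gap: 0.237
gripper_force: 69.8
```

```bash
python3 -c "
from h import *
s=snap('top');b=snap('side');P=s['pixels']
x,y,z=manip.sense()['tcp_pos']
for n,q in(('top',s),('side',b)):
  print(n,proj(q,[x,y+.23,.041]),proj(q,[x-.058,y+.23,.041]))
u,v=proj(s,[x,y+.13,.041]).astype(int)
A=cv2.resize(P[v-60:v+90,u-100:u+100,::-1],(400,300),interpolation=cv2.INTER_CUBIC)
print('crop origin',u-100,v-60)
u,v=proj(b,[x,y+.13,.041]).astype(int)
print('side origin',u-100,v-75)
B=cv2.resize(b['pixels'][v-75:v+75,u-100:u+100,::-1],(400,300),interpolation=cv2.INTER_CUBIC)
cv2.imwrite('pics/c3.png',np.hstack([A,B]))
plan([.612,.067,.041],90)"
```

```text
top [325.71218081 239.50441673] [325.09189884 271.42018069]
side [323.18998407 228.29776754] [353.12031663 235.89275655]
crop origin 280 180
side origin 243 123
t 3.92 tcp [ 0.6107 -0.1673  0.0393] gap 0.235 gf 69.84977960586548 F [-0.1 -0.3 -1.9]
travel [ 0.2928  0.0041 -0.0018] turn [-0.0009 -0.0004  0.0026]
```

View pics/c3.png

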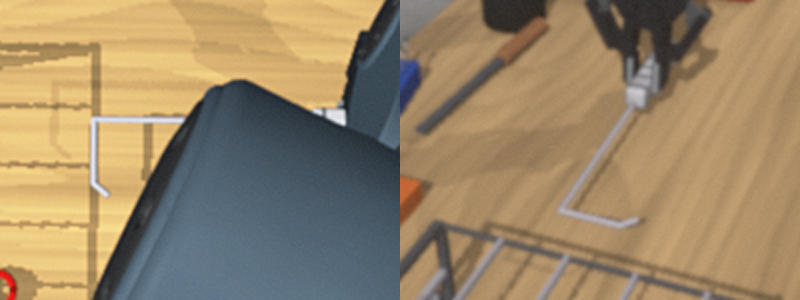

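The left crop (top view) shows the rod held square with its elbow at (94,120), which is full-image (327,240). The right crop (side view) has the elbow at (563,211), or (324.5,228.5). Both match prediction, so the rod is level and I can reach in over the ring.

>>> apply_moves:
  claw: [-1,-1,-1,-1,-1]
  travel:
    - [0.03,0.002,0]
    - [0.07,0.002,0]
    - [0.11,0.002,0]
    - [0.15,0.002,0]
    - [0.15,0.002,0]
  turn:
    - [0,0,0]
    - [0,0,0]
    - [0,0,0]
    - [0,0,0]
    - [0,0,0]

```text
t: 4.33
tcp_pos: [0.6091, -0.042, 0.0395]
tool_rot: [0.703, 0.711, -0.001, -0.003]
force: [-0.8, 0.1, -2.3]
finger_gap: 0.239
gripper_force: 69.8
```

>>> apply_moves:
  claw: [-1,-1,-1,-1,-1]
  travel:
    - [0.04,0,0]
    - [0.08,0,0]
    - [0.12,0,0]
    - [0.143,0,0]
    - [0.143,0,0]
  turn:
    - [0,0,0]
    - [0,0,0]
    - [0,0,0]
    - [0,0,0]
    - [0,0,0]

```text
t: 4.75
tcp_pos: [0.6096, 0.07, 0.0398]
tool_rot: [0.703, 0.711, -0.001, -0.001]
force: [0.2, -0.3, -3.2]
finger_gap: 0.238
gripper_force: 69.8
```

```bash
python3 -c "
from h import *
s=snap('top');b=snap('side')
A=cv2.resize(s['pixels'][190:340,150:350,::-1],(400,300),interpolation=cv2.INTER_CUBIC)
B=cv2.resize(b['pixels'][220:370,220:420,::-1],(400,300),interpolation=cv2.INTER_CUBIC)
cv2.imwrite('pics/c4.png',np.hstack([A,B]))
plan([.612,.067,.007],90)"
```

```text
t 4.85 tcp [0.6107 0.0666 0.0399] gap 0.239 gf 69.76242184638977 F [-0.6 -0.6 -1.4]
travel [0.0005 0.0017 0.0411] turn [-0.0005  0.0001  0.0031]
```

View pics/c4.png

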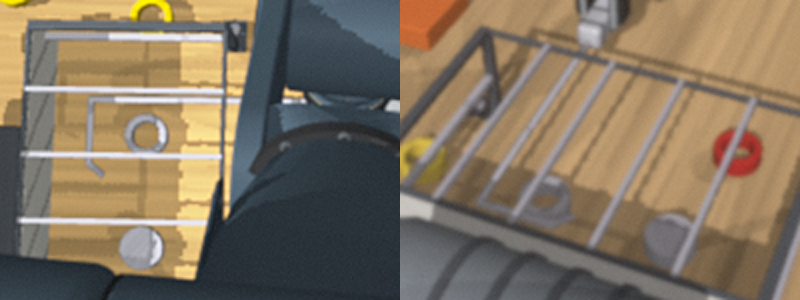

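The bar (crop x≈91, y 100–165) lies behind the ring (crop (146,133)) and spans it, and the disc at (141,245) is well clear. I'll lower the rod, then draw.

>>> apply_moves:
  claw: [-1,-1,-1,-1,-1]
  travel:
    - [0,0.001,0.015]
    - [0,0.001,0.03]
    - [0,0.001,0.041]
    - [0,0.001,0.041]
    - [0,0.001,0.041]
  turn:
    - [0,0,0.003]
    - [0,0,0.003]
    - [0,0,0.003]
    - [0,0,0.003]
    - [0,0,0.003]

```text
t: 5.27
tcp_pos: [0.612, 0.0654, 0.0058]
tool_rot: [0.708, 0.706, -0.001, -0.001]
force: [-0.4, 0.6, -2.0]
finger_gap: 0.238
gripper_force: 70.8
```

>>> apply_moves:
  claw: [-1,-1,-1,-1,-1]
  travel:
    - [-0.01,0,0]
    - [-0.025,0,0]
    - [-0.04,0,0]
    - [-0.055,0,0]
    - [-0.07,0,0]
  turn:
    - [0,0,0]
    - [0,0,0]
    - [0,0,0]
    - [0,0,0]
    - [0,0,0]

```text
t: 5.68
tcp_pos: [0.6127, 0.0086, 0.0073]
tool_rot: [0.708, 0.706, 0.0, 0.0]
force: [0.9, -0.1, -2.3]
finger_gap: 0.236
gripper_force: 70.7
```

```bash
python3 -c "
from h import *
b=snap('side')
B=cv2.resize(b['pixels'][180:360,220:460,::-1],(720,540),interpolation=cv2.INTER_CUBIC)
cv2.imwrite('pics/c5.png',B)
plan([.611,-.105,.007],90)"
```

```text
t 5.73 tcp [0.6131 0.0062 0.0074] gap 0.237 gf 70.82482695579529 F [-0.4 -0.9 -1.5]
travel [-0.139  -0.0021  0.0007] turn [ 0.0003  0.0005 -0.0011]
```

View pics/c5.png

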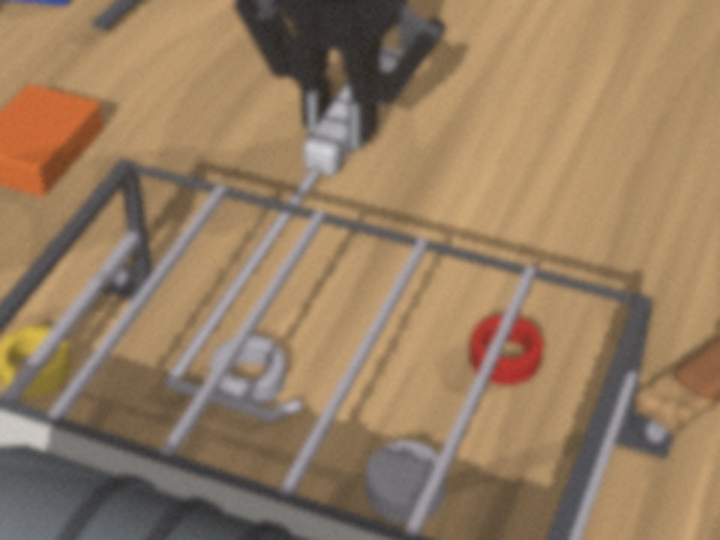

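The ring (crop (250,368)) sits in the hook against the bar, and the disc (405,475) is untouched. I'll draw it the rest of the way.

>>> apply_moves:
  claw: [-1,-1,-1,-1,-1]
  travel:
    - [-0.014,-0.001,0]
    - [-0.028,-0.001,0]
    - [-0.042,-0.001,0]
    - [-0.056,-0.001,0]
    - [-0.07,-0.001,0]
  turn:
    - [0,0,0]
    - [0,0,0]
    - [0,0,0]
    - [0,0,0]
    - [0,0,0]

```text
t: 6.15
tcp_pos: [0.6118, -0.0467, 0.0073]
tool_rot: [0.708, 0.707, 0.0, -0.0]
force: [1.1, 0.3, -2.3]
finger_gap: 0.237
gripper_force: 70.8
```

>>> apply_moves:
  claw: [-1,-1,-1,-1,-1]
  travel:
    - [-0.014,0,0]
    - [-0.028,0,0]
    - [-0.042,0,0]
    - [-0.05,0,0]
    - [-0.055,0,0]
  turn:
    - [0,0,0]
    - [0,0,0]
    - [0,0,0]
    - [0,0,0]
    - [0,0,0]

```text
t: 6.57
tcp_pos: [0.6118, -0.0909, 0.0073]
tool_rot: [0.708, 0.706, 0.0, 0.0]
force: [0.3, 1.6, -2.4]
finger_gap: 0.238
gripper_force: 70.8
```

>>> apply_moves:
  claw: [-1,-1,-1]
  travel:
    - [0.004,0,0]
    - [0.005,0,0.002]
    - [0.005,0,0.0025]
  turn:
    - [0,0,0]
    - [0,0,0]
    - [0,0,0]

```text
t: 6.82
tcp_pos: [0.6114, -0.0848, 0.0051]
tool_rot: [0.707, 0.707, -0.0, -0.0]
force: [-0.5, 0.4, -2.2]
finger_gap: 0.24
gripper_force: 70.8
```

```bash
python3 -c "
from h import *
b=snap('side')
B=cv2.resize(b['pixels'][180:360,220:460,::-1],(720,540),interpolation=cv2.INTER_CUBIC)
cv2.imwrite('pics/c6.png',B)
plan([.611,-.093,.005],90)"
```

```text
t 6.87 tcp [ 0.6114 -0.0848  0.005 ] gap 0.238 gf 70.83165049552917 F [-0.2  1.1 -1.6]
travel [-0.0103 -0.0005 -0.    ] turn [-0.0003 -0.0001 -0.0001]
```

View pics/c6.png

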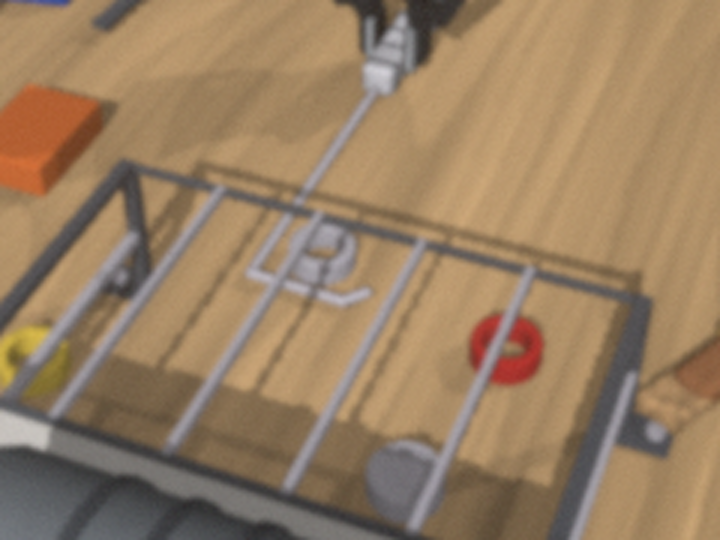

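The ring (crop (322,245)) looks to be just beyond the open edge, with the hook 5 mm off it. I'll measure its clearance before releasing.

```bash
python3 -c "
from h import *
b=snap('side')
f=lambda u,v,z:ray(b,220+u/3,180+v/3,z).round(3)
print('ring',f(322,243,.016),'red',f(506,345,.016),'edge L',f(130,166,.098),'edge R',f(645,297,.098),'feet',f(122,283,.0),f(652,440,.0),'disc',f(404,465,.016))"
```

```text
ring [0.58  0.116 0.016] red [0.456 0.153 0.016] edge L [0.661 0.181 0.098] edge R [0.385 0.175 0.098] feet [0.681 0.175 0.   ] [0.369 0.174 0.   ] disc [0.477 0.25  0.016]
```

The ring is at y≈0.116, so its far edge is at 0.136. The guard edge is at 0.166–0.175, which leaves about 3 cm clear. The rod lies on the bench, so I'll release it and rise.

>>> apply_moves:
  claw: [0,0.5,1,1,1]
  travel:
    - [0,0,0]
    - [0,0,0]
    - [0,0,0]
    - [0,0,0]
    - [0,0,0]
  turn:
    - [0,0,0]
    - [0,0,0]
    - [0,0,0]
    - [0,0,0]
    - [0,0,0]

```text
t: 7.33
tcp_pos: [0.6119, -0.0856, 0.0055]
tool_rot: [0.708, 0.707, 0.0, 0.0]
force: [-0.4, -0.6, 0.6]
finger_gap: 0.927
gripper_force: 0.0
```

>>> apply_moves:
  claw: [1,1,1,1,1]
  travel:
    - [0,0,0]
    - [0,0,-0.03]
    - [0,0,-0.08]
    - [0,0,-0.13]
    - [0,0,-0.18]
  turn:
    - [0,0,0]
    - [0,0,0]
    - [0,0,0]
    - [0,0,0]
    - [0,0,0]

```text
t: 7.75
tcp_pos: [0.6111, -0.0855, 0.1504]
tool_rot: [0.708, 0.707, -0.0, -0.001]
force: [1.0, -0.6, 0.1]
finger_gap: 0.997
gripper_force: 0.0
```

>>> apply_moves:
  claw: [1,1,1,1,1]
  travel:
    - [-0.05,0,0]
    - [-0.1,0,0]
    - [-0.15,0,0]
    - [-0.2,0,0]
    - [-0.2,0,0]
  turn:
    - [0,0,0]
    - [0,0,0]
    - [0,0,0]
    - [0,0,0]
    - [0,0,0]

```text
t: 8.17
tcp_pos: [0.6121, -0.2543, 0.15]
tool_rot: [0.71, 0.704, -0.001, 0.004]
force: [0.9, 0.3, 0.5]
finger_gap: 0.998
gripper_force: 0.0
```

```bash
python3 -c "
from h import *
s=snap('top');b=snap('side')
A=cv2.resize(s['pixels'][180:400,140:440,::-1],(400,293))[:270]
B=cv2.resize(b['pixels'][120:360,200:520,::-1],(400,300))[:270]
cv2.imwrite('pics/c7.png',np.hstack([A,B]))
plan([.611,-.24,.15],90)"
```

```text
t 8.27 tcp [ 0.611  -0.2475  0.1491] gap 0.999 gf 0.0 F [-0.2  0.6 -0.4]
travel [ 0.0094 -0.0001 -0.0011] turn [ 0.     -0.0001 -0.0016]
```

View pics/c7.png

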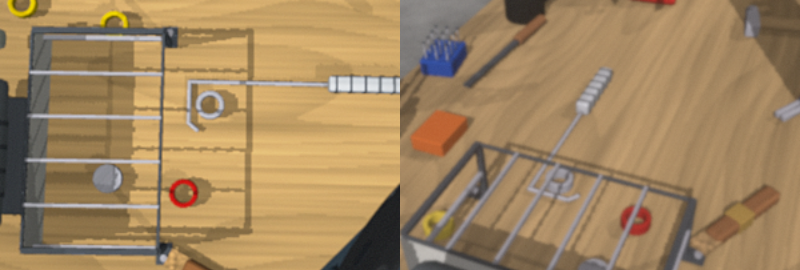

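The ring (left crop (209,104)) lies flat outside the open edge (x≈162). The rod lies flat, and the disc (107,178) and red ring (183,193) are where they were. Handing in.

```bash
python3 -c "
from h import *
print(manip.sign_off())"
```

```text
the job is handed in; nothing more can be done
None
```

I drew the ring out with the rod: it lies flat on the bench about 3 cm clear of the guard's open side, the rod is laid down flat, the disc and look-alikes were left alone, and the job was handed in after about 8 s of robot time.

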